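# Load a spherical tank into the leak-test chamber and close it

## Robot

A 6-joint arm with a two-finger parallel gripper is mounted at the origin on the work surface. World frame = base frame: x ahead of the robot, y to its left, z up, the work surface at z = 0. Lengths are in m, angles in degrees, forces in N, time in s.
With the tool pointing down it reaches from about 0.325 to 0.85 m from the base axis. Payload 15.5 kg.
Tool frame: the origin (TCP) lies at the centre of the arm's flange, where the gripper is bolted on; the fingertips stand 191 mm ahead of it and the grasp point (between the pads) lies ahead of it (ctrl.pinch_z is the z of the grasp point in the tool frame, in m); z points along the fingers, y is the line along which they close (so a half turn about z gives the same grasp; the last joint's range is limited). The gripper opens to 91 mm and grips with 3 to 60 N. Pads are 32 mm wide; open, the fingers measure 118 mm over their backs; the gripper's body (76 mm by 178 mm) begins 60 mm behind the grasp point.
Start: joints at [-73.253, 28.281, 77.091, -0, 74.628, -5.472], TCP at [0.236, -0.579, 0.405] pointing down, gripper open.
Joint ranges: [-166.48, 166.48], [-47.26, 123.95], [12.59, 153.08], [-70.14, 250.14], [6.76, 159.57], [-176.63, 176.63]. Speed limits (degrees/s): [108.29, 108.29, 147.25, 172.46, 172.46, 172.46].

## Interface

Orientations are given as a 3x3 rotation matrix whose columns are the frame's x, y, z axes.
In Python, from plant import ctrl gives the robot as it stands.
- The arm moves only by the tool send_rows, never from a script. Its argument "moves" is a list of rows, each a list of 3 entries, a list of its own where there are three numbers: the shift along the world's x, y, z in cm, then the turn about the world's z in degrees, then the finger opening in cm, from 0 to 9.12. In form: [[[x, y, z], turn, grip], ...]. A call has 1 to 12 rows; each row shifts and turns the commanded pose from where the row before left it; what a row does not reach is not made up. A row lasts 1/12 s, in which the tool goes at most 41.7 mm and 7.16 degrees, less where a joint would pass 70% of its speed; a pose out of reach is approached as far as the arm can. A call is refused whole if a number of a shift passes 4.17 or a number of a turn 7.16, either way. A call with a gripper value outside its range is refused whole. The fingers move at their own pace and stop on an object; "newtons" is the grip in N (left out, the last holds). Time passes only in rows, so rows that do not move let the fingers close. It gives the time, the measured TCP pose, the force, the opening and the grip force at its end, in the units of the state.
- ctrl.read_state(): the state, without advancing time (a new reading comes with each control period).
- ctrl.snapshot(name): name is "scene" or "top" or "wrist"; returns the picture (400x640x3 uint8, red, green, blue); there is no depth.
- ctrl.camera_params(name): a dict with "vfov" (degrees; the focal length in pixels is half the picture's height over the tangent of half this angle, whatever the lens; pixels are square), "cx", "cy" (the principal point, pixels), "k1" (the pictures are not rectified: a ray, as slopes to the right and down, at radius r is drawn at 1 + k1 r^2 times it, then the intrinsics apply), "pose" (4x4, takes a point from camera to world coordinates). Camera axes: x right, y up, looking along -z (the intrinsics and any distortion apply to the point x, -y, -z); pixel columns grow to the right and rows downward; lengths in m; the calibration is good to about 2 mm. A picture is of the moment at which its call begins: read the wrist's pose just before it. camera_params takes no time and is no camera call; for the wrist camera it gives the pose at the moment of the call.
- ctrl.hand_in(): hands the job in; it is judged then, once.
Trained networks look in the newest picture that a camera, given by its name, has taken for a name from the list of things; names that differ only in an ending like _2 or _b are one class to them, and where a whole thing is asked for, a point or a joint stands for the part that bears it (a point fixed in the world has none). Each returns a list of dicts, best first, with "score" (0 to 1); they miss things now and then, are a little off and sometimes report something else, mostly with a low value. They report only what shows in the picture. A call takes as long as a camera call. They do not tell look-alikes from the thing itself.
- ctrl.find_in(camera, target): "bbox" ([left, top, right, bottom] in pixels, round what is visible of it).
The state is a dict: "time_s": time; "q": joint angles; "dq": joint speeds; "tau": joint torques, N m; "tool_pos": TCP position; "eef_rot": TCP orientation; "ft_force": force on the tool from outside, world axes, zero at the start; "torque": the same for the moment, N m; "width": opening from 0.0 (shut) to 1.0 (fully open); "finger_force": force on a finger pad.
Only numpy, scipy, OpenCV 4.12 (cv2) and the standard library are available. Lean on these libraries where they do the work, as an engineer would, in place of code of your own. Each camera call takes 0.05 s, during which the arm holds its last target. There are 200 camera calls.

## Task

Lower the ball-shaped tank gently into the deep test chamber, without dropping or knocking it, so that it stands upright in the support ring on the chamber's floor, and let go of it. Then set the lid gently on the chamber, fully seated and turned so that its ear holds the lid switch's lever down, and let go. Leave the long tank where it stands.

Things in the scene. Friction and masses are not known exactly. Their poses are not given: they have to be found in the camera images.
- tank: Ball-shaped bare metal tank, 70 mm diameter, about 0.3 kg, with a darker round port stub, 16 mm diameter, rising 28 mm from the top of the ball (tank's +z). Origin: lowest point of the ball; stub top at z = 98 mm. It starts upright in one of two black rubber rings on the bench (68 mm outside, 40 inside, 10 high), its lowest point 4 mm above the bench.
- tank_center (a point): Centre of the ball of the ball-shaped tank.
- tank_stub (a point): On the axis of the ball-shaped tank's stub, 19 mm above the top of the ball, 9 mm under the stub's top and 89 mm above the tank's lowest point. Gripped here from above, the tank hangs upright.
- long_tank: The other tank, to be left alone: a tall domed metal cylinder, 56 mm diameter, 135 mm high with the same kind of stub, standing upright in the other rubber ring. Origin: centre of its underside.
- chamber: Leak-test chamber, fixed: an open aluminium pot, 142 mm outside, 130 mm inside, 125 mm high, inner floor 10 mm above the bench. Origin: centre of its underside. On its +x side is the lid switch (black housing, steel lever); on its +y side a short pipe flange sticks out 24 mm, 45 mm above the bench. Its +x points away from the robot, within 0.5 rad.
- chamber_mouth (a point): Centre of the chamber's mouth, in the plane of its rim, 125 mm above the chamber's origin.
- chamber_seat (a point): Centre of the rubber support ring on the chamber's inner floor, at the ring's top, 20 mm above the chamber's origin. Ring: 64 mm outside, 40 mm inside, 10 mm high. The ball settles into it with its lowest point 14 mm and its centre 49 mm above the chamber's origin.
- lid: Lid, flat on the bench: aluminium disc 146 mm diameter, 8 mm thick, on a rubber locating disc (120 mm diameter, 6 mm thick) that enters the mouth with 5 mm play all round. 0.45 kg. Origin: centre of the locating disc's underside. Seated, the aluminium disc lies on the rim, the origin 119 mm above the chamber's origin, the lid's +x along the chamber's +x.
- lid_grip (a point): Middle of the lid's black bar handle, 37 mm above the lid's origin. The bar is 66 mm long along the lid's x, 16 mm wide along y and stands 36 mm above the disc; its top is 13 mm above this point.
- lid_ear (a point): Middle of the underside of the lid's ear, a flat tab 34 mm wide on the lid's +x side, reaching 106 mm from the lid's axis. This point is 91 mm from the axis, level with the aluminium disc's underside (6 mm above the lid's origin). On the seated lid it presses the switch's roller; the turn may be 0.1 rad off.
- switch (a joint): Hinged lever of the lid switch: 0 rad is up (free), grows as it is pressed down, stop at 0.5. The seated lid's ear holds it at about 0.2 rad; the switch counts as made above 0.14. A soft spring: about 1 N at the roller.
- switch_roller (a point): Top of the small white roller at the end of the switch's lever, 91 mm from the chamber's axis on its +x side; when free it stands about 9 mm above the plane of the rim.
Not all that is in view belongs to the job. Leave any green look-alike of the tank alone.

How it is judged (in metres and radians):
On the way:
1. the ball-shaped tank stands upright in the ring on the chamber's floor, let go of, and the lid is not on yet (horizontal distance between tank_center and chamber_seat below 0.01 m and z of tank_center in the frame of chamber between 0.042 and 0.056 m and angle between tank's own z axis and vertical below 0.35 rad and contact force between the fingers and tank below 0.1 N and linear speed of tank below 0.02 m/s and value of joint switch below 0.05 rad and horizontal distance between lid and chamber_mouth above 0.12 m), for 0.2 s.
At the end, for the whole second after the job is handed in: Both let go and at rest: the ball-shaped tank in the support ring (within 10 mm sideways, 7 mm in height, tilt under 0.35 rad); the lid on the rim (within 9 mm of central, 3 mm of its seated height, tilt under 0.05 rad), its ear holding the switch lever beyond 0.14 rad (horizontal distance between tank_center and chamber_seat below 0.01 m and z of tank_center in the frame of chamber between 0.042 and 0.056 m and angle between tank's own z axis and vertical below 0.35 rad and contact force between the fingers and tank below 0.1 N and linear speed of each of tank, lid below 0.02 m/s and horizontal distance between lid and chamber_mouth below 0.009 m and z of lid in the frame of chamber between 0.115 and 0.122 m and angle between lid's own z axis and vertical below 0.05 rad and value of joint switch above 0.14 rad and contact force between the fingers and lid below 0.1 N); the robot touches nothing.
It fails at once if the ball-shaped tank falls or is driven faster than 0.35 m/s inside the chamber ((z of tank_center in the frame of chamber below 0.125 m and horizontal distance between tank_center and chamber_mouth below 0.075 m) and linear speed of tank above 0.35 m/s).
It fails at once if the ball-shaped tank is pressed or knocked against the chamber with more than 40 N (contact force between tank and chamber above 40 N).
It fails at once if the lid falls or is driven onto the chamber faster than 0.4 m/s (z of lid in the frame of chamber below 0.16 m and horizontal distance between lid and chamber_mouth below 0.03 m and linear speed of lid above 0.4 m/s).
It fails at once if the lid strikes the ball-shaped tank (more than 5 N) (contact force between lid and tank above 5 N).
It fails at once if the long tank is moved more than 20 mm or tipped more than 0.3 rad (distance of long_tank from where it was at the start of the episode above 0.02 m or angle between long_tank's own z axis and vertical above 0.3 rad).
It also fails if it takes over 58 s, if anything falls off the work surface, if the arm or the gripper's body presses on something with over 40 N, if the wrist force passes 120 N, or if a joint passes its speed limit or range.

## Working session

There is one attempt and no reset: what is moved stays moved. The work goes in short steps, Python scripts to look and compute and a tool call to move; the robot and the scene stay as the last step left them, time stands still between calls to the robot, and variables do not carry over. Pictures are saved under pics/ and viewed, at most 10 in all, crops included, and the job is handed in when it is done.

Besides the shell and the picture viewer there is one more tool, called after "Request:" as a command line: name --argument value ..., lists and objects as JSON in quotes. send_rows: Moves the arm, as the interface text tells. Its arguments: {"type":"object","properties":{"moves":{"type":"array"},"newtons":{"type":"number"}},"required":["moves"]}

```bash
ls; mkdir -p pics
cat > h.py <<'E'
import numpy as np, cv2
from plant import ctrl
def K(n):
    p=ctrl.camera_params(n); f=200/np.tan(np.radians(p["vfov"])/2)
    return np.array([[f,0,p["cx"]],[0,f,p["cy"]],[0,0,1]]),np.array([p["k1"],0,0,0.]),np.array(p["pose"])
def ray(n,uv,cam=None):
    k,d,T=cam or K(n)
    x,y=cv2.undistortPoints(np.array([[uv]],float),k,d)[0,0]
    v=T[:3,:3]@np.array([x,-y,-1]); return T[:3,3],v/np.linalg.norm(v)
def at_z(n,uv,z,cam=None):
    o,v=ray(n,uv,cam); return o+v*(z-o[2])/v[2]
def tri(rays):
    A=sum(np.eye(3)-np.outer(v,v) for o,v in rays); b=sum((np.eye(3)-np.outer(v,v))@o for o,v in rays)
    return np.linalg.solve(A,b)
def proj(n,P,cam=None):
    k,d,T=cam or K(n); p=T[:3,:3].T@(np.array(P)-T[:3,3])
    return cv2.projectPoints(np.array([[p[0],-p[1],-p[2]]]),np.zeros(3),np.zeros(3),k,d)[0].ravel()
def save(n,name):
    im=ctrl.snapshot(n); cv2.imwrite(f"pics/{name}.png",cv2.cvtColor(im,cv2.COLOR_RGB2BGR)); return im
E
python3 - <<'E'
from h import *
np.set_printoptions(precision=3,suppress=True)
print(ctrl.pinch_z)
ims=[save(n,n+"0") for n in("scene","top")]
cv2.imwrite("pics/both0.png",cv2.cvtColor(np.vstack([cv2.resize(i,(480,300)) for i in ims]),cv2.COLOR_RGB2BGR))
for n in("scene","top"):
    print(n,K(n)[2])
    for t in["tank","tank_stub","long_tank","chamber","lid","lid_grip","lid_ear","switch_roller","switch"]:
        print(t,[(np.round(d["bbox"]).tolist(),round(d["score"],2)) for d in ctrl.find_in(n,t)][:3])
E
```

```text
pics
0.172
scene [[ 0.085 -0.695  0.714  1.501]
 [ 0.996  0.051 -0.069 -0.147]
 [ 0.012  0.717  0.697  1.031]
 [ 0.     0.     0.     1.   ]]
tank [([164.0, 197.0, 192.0, 220.0], 0.88), ([226.0, 173.0, 249.0, 192.0], 0.85), ([205.0, 194.0, 225.0, 217.0], 0.82)]
tank_stub [([164.0, 194.0, 193.0, 225.0], 0.83), ([203.0, 194.0, 227.0, 222.0], 0.73), ([194.0, 170.0, 215.0, 195.0], 0.68)]
long_tank [([262.0, 180.0, 285.0, 216.0], 0.78)]
chamber [([310.0, 188.0, 365.0, 252.0], 0.72)]
lid [([419.0, 187.0, 466.0, 227.0], 0.57), ([263.0, 178.0, 285.0, 216.0], 0.21)]
lid_grip [([422.0, 190.0, 464.0, 228.0], 0.77)]
lid_ear [([417.0, 186.0, 468.0, 229.0], 0.86)]
switch_roller []
switch [([343.0, 220.0, 356.0, 233.0], 0.51), ([200.0, 190.0, 227.0, 216.0], 0.49)]
top [[ 0.006  0.994 -0.11   0.394]
 [-1.     0.006  0.003 -0.074]
 [ 0.004  0.11   0.994  1.651]
 [ 0.     0.     0.     1.   ]]
tank [([396.0, 212.0, 423.0, 233.0], 0.96), ([412.0, 250.0, 436.0, 273.0], 0.79), ([378.0, 252.0, 405.0, 275.0], 0.79)]
tank_stub [([411.0, 247.0, 435.0, 272.0], 0.97), ([400.0, 215.0, 423.0, 232.0], 0.8), ([379.0, 254.0, 404.0, 274.0], 0.78)]
long_tank [([347.0, 218.0, 365.0, 235.0], 0.71), ([266.0, 159.0, 318.0, 224.0], 0.54)]
chamber [([262.0, 160.0, 316.0, 221.0], 0.65)]
lid [([158.0, 192.0, 202.0, 250.0], 0.71), ([261.0, 159.0, 314.0, 223.0], 0.44)]
lid_grip [([160.0, 190.0, 207.0, 249.0], 0.61), ([347.0, 218.0, 366.0, 237.0], 0.44)]
lid_ear [([157.0, 194.0, 204.0, 250.0], 0.61), ([278.0, 161.0, 290.0, 166.0], 0.24)]
switch_roller [([277.0, 160.0, 290.0, 165.0], 0.42)]
switch []
```

View pics/both0.png

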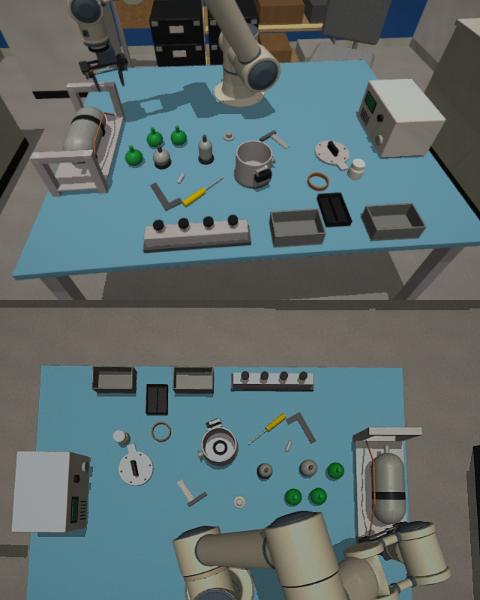

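Candidates for the tank in the scene camera: bare metal ball at about (216,207), green look-alikes at about (178,209), (206,183) and (238,182), and the tall long tank at (274,198). The bare metal ball fits; I'll confirm it in a crop.

Run:
```python
from h import *
np.set_printoptions(precision=4,suppress=True)
t=cv2.imread("pics/top0.png")[145:285,145:465]; s=cv2.imread("pics/scene0.png")[165:260,155:475]
cv2.imwrite("pics/crop0.png",np.vstack([cv2.resize(i,None,fx=2.5,fy=2.5,interpolation=cv2.INTER_CUBIC) for i in(t,s)]))
f=lambda b:((b[0]+b[2])/2,(b[1]+b[3])/2)
print("ball",tri([ray("scene",(215,206)),ray("top",(410,223))]))
print("long",tri([ray("scene",(274,198)),ray("top",(353,227))]))
print("rim c",at_z("top",(290,195),.125), at_z("scene",(338,198),.125))
print("lid",at_z("top",(180,224),.014), at_z("scene",(441,206),.014))
```

```text
ball [ 0.5048 -0.367   0.0534]
long [ 0.4906 -0.1866  0.0616]
rim c [0.5816 0.0067 0.125 ] [0.5705 0.003  0.125 ]
lid [0.4999 0.3622 0.014 ] [0.5182 0.3502 0.014 ]
```

View pics/crop0.png

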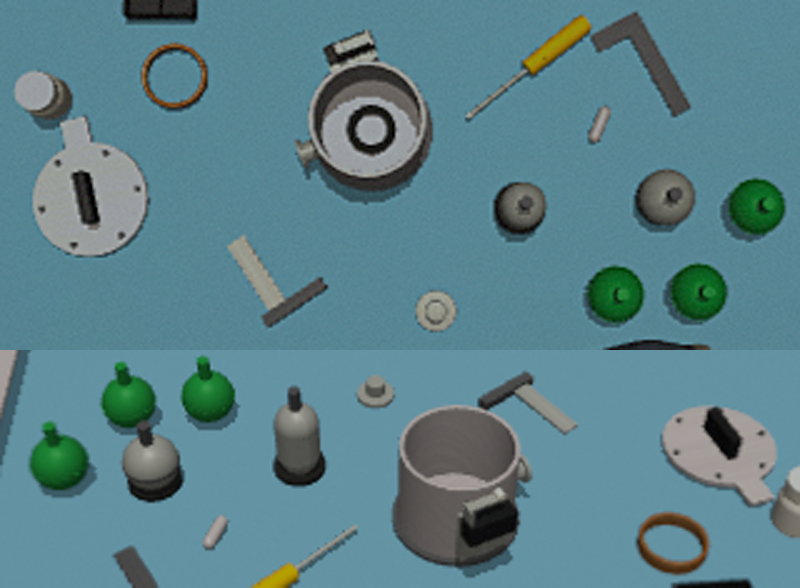

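The crop shows the metal ball tank in its ring at top (411,224). The greens are at (369..., 391/424/448), the long tank at (353,227), the chamber at (292,194) with its switch at (285,164), and the lid at (181,224) with its ear towards (175,198). The bare metal ball is the tank, so I'll move above it.

Request:
send_rows --moves '[[[2.7, 2.1, 0], 0, 9], [[2.7, 2.1, 0], 0, 9], [[2.7, 2.1, 0], 0, 9], [[2.7, 2.1, 0], 0, 9], [[2.7, 2.1, 0], 0, 9], [[2.7, 2.1, 0], 0, 8], [[2.7, 2.1, 0], 0, 7], [[2.7, 2.1, 0], 0, 6], [[2.7, 2.1, 0], 0, 6], [[2.7, 2.1, 0], 0, 6], [[0, 0, 0], 0, 6], [[0, 0, 0], 0, 6]]'

```text
time_s: 2.0
tool_pos: [0.5076, -0.3673, 0.4046]
eef_rot: [[0.925, 0.381, -0.0], [0.381, -0.925, 0.0], [-0.0, -0.0, -1.0]]
ft_force: [1.0, -0.7, -0.2]
width: 0.658
finger_force: 0.0
```

Run:
```python
from h import *
np.set_printoptions(precision=4,suppress=True)
s=ctrl.read_state(); print(s["time_s"],s["tool_pos"],np.array(s["eef_rot"]),s["width"])
save("wrist","w1"); print(K("wrist"))
for t in["tank","tank_stub"]:
    print(t,[(np.round(d["bbox"]).tolist(),round(d["score"],2)) for d in ctrl.find_in("wrist",t)][:4])
```

```text
2.0 [ 0.5076 -0.3673  0.4046] [[ 0.9247  0.3807 -0.    ]
 [ 0.3807 -0.9247  0.    ]
 [-0.     -0.     -1.    ]] 0.6578722051810769
(array([[348.0077,   0.    , 319.0657],
       [  0.    , 348.0077, 202.1558],
       [  0.    ,   0.    ,   1.    ]]), array([-0.0787,  0.    ,  0.    ,  0.    ]), array([[ 0.3792,  0.8957,  0.2322,  0.5712],
       [-0.9253,  0.3675,  0.0938, -0.3414],
       [-0.0013, -0.2505,  0.9681,  0.3845],
       [ 0.    ,  0.    ,  0.    ,  1.    ]]))
tank [([280.0, 266.0, 342.0, 331.0], 0.86), ([388.0, 203.0, 453.0, 263.0], 0.74), ([287.0, 153.0, 359.0, 224.0], 0.69), ([201.0, 233.0, 228.0, 264.0], 0.62)]
tank_stub [([390.0, 204.0, 450.0, 263.0], 0.84), ([287.0, 154.0, 355.0, 223.0], 0.66), ([287.0, 299.0, 342.0, 334.0], 0.64), ([201.0, 230.0, 233.0, 267.0], 0.6)]
```

View pics/w1.png

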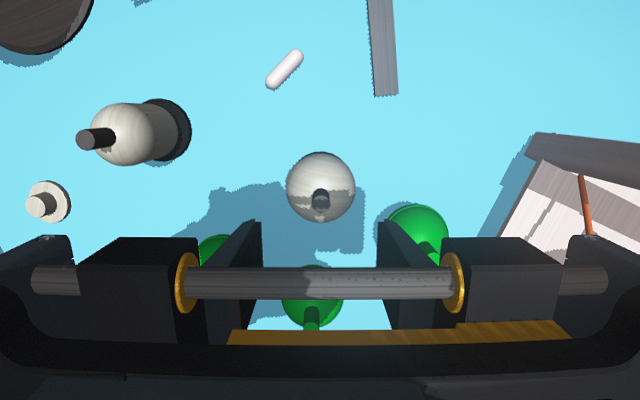

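Wrist view: the metal ball is at (321,187) with its stub top at about (321,205). The greens lie lower, behind the fingers, and the long tank is at (125,135).

Run:
```python
from h import *
np.set_printoptions(precision=4,suppress=True)
im=cv2.imread("pics/w1.png")
w=K("wrist")
c=ray("wrist",(321.5,187.5),w)
print("ball w/scene",tri([c,ray("scene",(216,208))]),"w/top",tri([c,ray("top",(410.8,224))]),"at z.039",at_z("wrist",(321.5,187.5),.039,w))
print("stub top at .102",at_z("wrist",(321,205),.102,w))
# stub dark pixels in wrist
g=im.max(2); m=(g<90)[150:225,285:358]
n,l,st,ce=cv2.connectedComponentsWithStats(m.astype(np.uint8)); print(st+[285,150,0,0,0],ce+[285,150])
# check projections
for z in(.039,.074,.102): print(z,proj("wrist",(.5048,-.367,z),w))
```

```text
ball w/scene [ 0.503  -0.37    0.0428] w/top [ 0.5024 -0.3714  0.0359] at z.039 [ 0.5025 -0.3723  0.039 ]
stub top at .102 [ 0.5008 -0.3721  0.102 ]
[[ 285  150   73   75 5202]
 [ 307  152   27    4   28]
 [ 305  156    1    1    1]
 [ 335  156    1    1    1]
 [ 312  189   18   20  239]
 [ 287  195    1    2    2]
 [ 289  201    1    1    1]
 [ 320  212    1    1    1]] [[321.0627 186.63  ]
 [319.7857 152.9643]
 [305.     156.    ]
 [335.     156.    ]
 [320.2092 199.0669]
 [287.     195.5   ]
 [289.     201.    ]
 [320.     212.    ]]
0.039 [317.5294 183.5446]
0.074 [317.3159 191.148 ]
0.102 [317.1095 198.5077]
```

Request:
send_rows --moves '[[[-0.55, -0.4, 0], 0, 5], [[0, 0, -3.5], 0, 5], [[0, 0, -4], 0, 5], [[0, 0, -3], 0, 5], [[0, 0, -1.6], 0, 5], [[0, 0, -0.8], 0, 5], [[0, 0, -0.7], 0, 5], [[0, 0, 0], 0, 5]]' --newtons 30

```text
time_s: 2.82
tool_pos: [0.5003, -0.3732, 0.2683]
eef_rot: [[0.926, 0.377, -0.0], [0.377, -0.926, 0.0], [-0.0, -0.0, -1.0]]
ft_force: [0.6, 0.6, 0.0]
width: 0.548
finger_force: 0.0
```

Run:
```python
from h import *
save("wrist","w2")
```

```text
(no output)
```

View pics/w2.png

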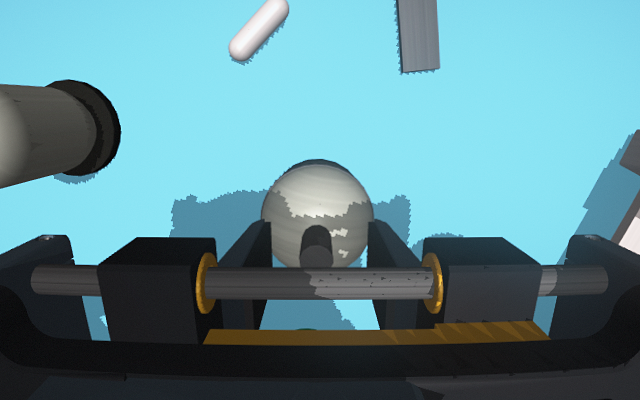

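The stub at (317,245) is centred between the fingers, so I'll close on it.

Request:
send_rows --moves '[[[0, 0, 0], 0, 3], [[0, 0, 0], 0, 1.8], [[0, 0, 0], 0, 1.0], [[0, 0, 0], 0, 1.0], [[0, 0, 0], 0, 1.0], [[0, 0, 0], 0, 1.0], [[0, 0, 0], 0, 1.0], [[0, 0, 0], 0, 1.0]]' --newtons 30

```text
time_s: 3.53
tool_pos: [0.5008, -0.3724, 0.2689]
eef_rot: [[0.926, 0.378, -0.0], [0.378, -0.926, 0.0], [0.0, -0.0, -1.0]]
ft_force: [-0.2, 3.3, 5.5]
width: 0.165
finger_force: 30.0
```

Request:
send_rows --moves '[[[0, 0, 0.5], 0, 1.0], [[0, 0, 1.5], 0, 1.0], [[0, 0, 3], 0, 1.0], [[0, 0, 4], 0, 1.0], [[0, 0, 4], 0, 1.0], [[0, 0, 4], 0, 1.0], [[0, 0, 2], 0, 1.0], [[0, 0, 1], 0, 1.0], [[0, 0, 0], 0, 1.0]]'

```text
time_s: 4.28
tool_pos: [0.5009, -0.3727, 0.4706]
eef_rot: [[0.926, 0.378, 0.002], [0.378, -0.926, -0.002], [0.001, 0.003, -1.0]]
ft_force: [0.4, -0.8, -4.0]
width: 0.163
finger_force: 30.0
```

Request:
send_rows --moves '[[[0, 2, 0], 0, 1.0], [[0, 4, 0], 0, 1.0], [[0, 4, 0], 0, 1.0], [[0, 4, 0], 0, 1.0], [[0, 4, 0], 0, 1.0], [[0, 4, 0], 0, 1.0], [[0, 4, 0], 0, 1.0], [[0, 4, 0], 0, 1.0], [[0, 3, 0], 0, 1.0], [[0, 1.5, 0], 0, 1.0], [[0, 0, 0], 0, 1.0], [[0, 0, 0], 0, 1.0]]'

```text
time_s: 5.28
tool_pos: [0.5005, -0.0268, 0.4668]
eef_rot: [[0.925, 0.38, -0.003], [0.38, -0.925, 0.0], [-0.003, -0.002, -1.0]]
ft_force: [0.0, -0.8, -3.2]
width: 0.166
finger_force: 30.0
```

Run:
```python
from h import *
import pickle
np.set_printoptions(precision=4,suppress=True)
s=ctrl.read_state(); print(s["tool_pos"],s["time_s"])
w=K("wrist"); save("wrist","w3"); pickle.dump(w,open("w3.pkl","wb"))
for t in["chamber","switch_roller","switch","tank"]:
    print(t,[(np.round(d["bbox"]).tolist(),round(d["score"],2)) for d in ctrl.find_in("wrist",t)][:3])
```

```text
[ 0.5005 -0.0268  0.4668] 5.2833
chamber [([235.0, 0.0, 408.0, 162.0], 0.87), ([0.0, 3.0, 89.0, 115.0], 0.23)]
switch_roller []
switch []
tank [([506.0, 322.0, 548.0, 344.0], 0.94), ([461.0, 301.0, 500.0, 345.0], 0.66), ([263.0, 165.0, 377.0, 268.0], 0.56)]
```

View pics/w3.png

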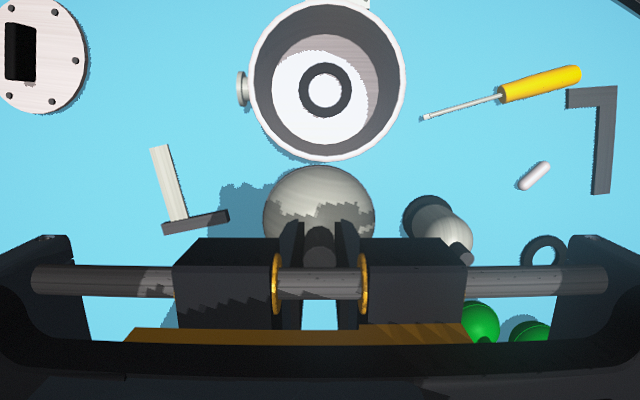

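Wrist view: the chamber rim centre is about (327,82), radius 79 px. The floor ring centre is about (324,90), the flange (chamber +y) is at (243,88), and the switch is at the top edge (345,2). The tank hangs upright.

Run:
```python
from h import *
import pickle
from scipy.optimize import least_squares
np.set_printoptions(precision=4,suppress=True)
w=pickle.load(open("w3.pkl","rb")); im=cv2.imread("pics/w3.png").astype(int)
blue=(im[:,:,0]-im[:,:,2]>40)
def fit(P):
    r=least_squares(lambda q:np.hypot(*(P-q[:2]).T)-q[2],[*P.mean(0),.05],loss="soft_l1",f_scale=.001); return r.x, np.abs(r.fun).mean()
# outer rim: march inwards from outside along rays
pts=[]
for a in np.radians(np.r_[-40:160:4,195:230:4]):   # image angle, down = +90
    for r in range(110,60,-1):
        u,v=327+r*np.cos(a),82+r*np.sin(a)
        if not(0<=u<639 and 0<=v<399): continue
        if not blue[int(round(v)),int(round(u))]: 
            if r<90: pts.append((u,v))
            break
P=np.array([at_z("wrist",p,.125,w)[:2] for p in pts]); print("rim",len(P),fit(P))
# ring dark blob
g=im.max(2); m=(g<75); m[:,:290]=0;m[:,360:]=0;m[:55]=0;m[125:]=0
n,l,st,ce=cv2.connectedComponentsWithStats(m.astype(np.uint8)); i=1+st[1:,4].argmax(); print(st[i],ce[i])
print("seat",at_z("wrist",ce[i],.020,w))
c,_=fit(P); fl=at_z("wrist",(243,88),.045,w); d=fl[:2]-c[:2]; print("flange",fl,np.hypot(*d),"yaw chamber deg",np.degrees(np.arctan2(d[1],d[0]))-90)
for u in[(345,2)]: 
    e=at_z("wrist",u,.13,w)[:2]-c[:2]; print("switch dir",np.degrees(np.arctan2(e[1],e[0])),np.hypot(*e))
print("rim tri w/ top",tri([ray("wrist",(327,82),w),ray("top",(292.5,193.5))]))
# tank centre & stub relative to tool
print("tank ball at tool:",proj("wrist",(.5005,-.0268,.4668-.172-.057),w))
```

```text
rim 45 (array([0.5901, 0.0043, 0.0698]), np.float64(0.0002863016033355882))
[313  72  16   5  16] [320.5    73.125]
seat [0.6059 0.0163 0.02  ]
flange [0.5566 0.0892 0.045 ] 0.09131008283769494 yaw chamber deg 21.50324914473785
switch dir 9.249225577236828 0.06740084382183957
rim tri w/ top [0.601  0.0054 0.0053]
tank ball at tool: [320.5314 225.5097]
```

Run:
```python
from h import *
import pickle
np.set_printoptions(precision=4,suppress=True)
w=pickle.load(open("w3.pkl","rb"))
print("seat",at_z("wrist",(324.5,90),.020,w))
c=at_z("top",(292.2,193.5),.125); s=at_z("top",(285.2,163.5),.12); e=s-c
print("top rim",c,"switch",s,np.degrees(np.arctan2(e[1],e[0])),np.hypot(*e[:2]))
print("tri scene",tri([ray("wrist",(327,82),w),ray("scene",(338.6,203))]))
print("tank ball z0.237",at_z("wrist",(319,221),.237,w))
```

```text
seat [0.5901 0.0047 0.02  ]
top rim [0.5862 0.0002 0.125 ] switch [0.6781 0.0226 0.12  ] 13.716835766442356 0.09464558887630689
tri scene [0.591  0.0032 0.1245]
tank ball z0.237 [ 0.5027 -0.0249  0.237 ]
```

Request:
send_rows --moves '[[[1.2, 0.5, 0], 0, 1.0], [[2.2, 0.7, 0], 0, 1.0], [[2.2, 0.7, 0], 0, 1.0], [[2.0, 0.7, 0], 0, 1.0], [[1.2, 0.4, 0], 0, 1.0], [[0, 0, -1.5], 0, 1.0], [[0, 0, -1.5], 0, 1.0], [[0, 0, -1], 0, 1.0], [[0, 0, 0], 0, 1.0], [[0, 0, 0], 0, 1.0]]'

```text
time_s: 6.37
tool_pos: [0.5888, 0.002, 0.4285]
eef_rot: [[0.926, 0.378, -0.001], [0.378, -0.926, 0.0], [-0.001, -0.0, -1.0]]
ft_force: [0.1, 0.0, -3.4]
width: 0.168
finger_force: 30.0
```

Run:
```python
from h import *
np.set_printoptions(precision=4,suppress=True)
s=ctrl.read_state(); print(s["tool_pos"],s["time_s"])
im=save("wrist","w4"); w=K("wrist"); import pickle; pickle.dump(w,open("w4.pkl","wb"))
print("rim",[proj("wrist",(.590+.071*np.cos(a),.0045+.071*np.sin(a),.125),w) for a in (0,.38,1.95,3.14,-1.19)])
print("roller 21.5/14",[proj("wrist",(.590+.091*np.cos(a),.0045+.091*np.sin(a),.134),w) for a in np.radians((21.5,14))])
```

```text
[0.5888 0.002  0.4285] 6.3667
rim [array([351.146 , 115.6935]), array([318.12  , 108.8785]), array([233.3783, 195.3185]), array([287.4169, 267.8095]), array([401.7872, 196.5152])]
roller 21.5/14 [array([318.8199,  81.7243]), array([334.5032,  82.9989])]
```

View pics/w4.png

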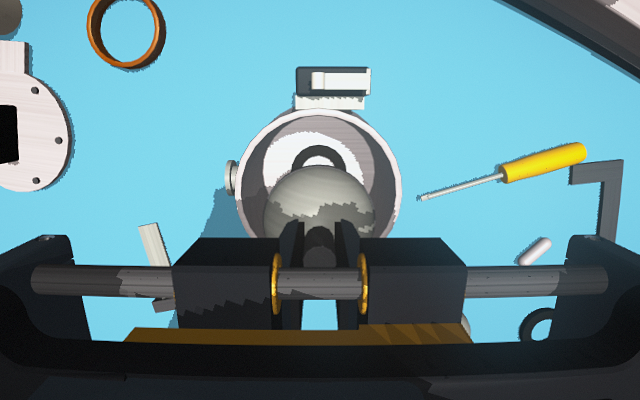

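The rim matches its projection. The roller at about (318,82) and the level housing edge agree with a chamber yaw of 21.5°. Next I'll lower the tank.

Request:
send_rows --moves '[[[-0.05, 0.15, -0.8], 0, 1.0], [[0, 0, -1.4], 0, 1.0], [[0, 0, -1.5], 0, 1.0], [[0, 0, -1.5], 0, 1.0], [[0, 0, -1.5], 0, 1.0], [[0, 0, -1.5], 0, 1.0], [[0, 0, -1.5], 0, 1.0], [[0, 0, -1.5], 0, 1.0], [[0, 0, -1.2], 0, 1.0], [[0, 0, -0.8], 0, 1.0], [[0, 0, -0.5], 0, 1.0], [[0, 0, 0], 0, 1.0]]'

```text
time_s: 7.42
tool_pos: [0.5882, 0.0039, 0.2911]
eef_rot: [[0.926, 0.378, -0.001], [0.378, -0.926, 0.0], [-0.001, -0.0, -1.0]]
ft_force: [-0.7, 0.2, -2.9]
width: 0.163
finger_force: 30.0
```

Request:
send_rows --moves '[[[0, 0, -0.3], 0, 1.0], [[0, 0, -0.3], 0, 1.0], [[0, 0, -0.2], 0, 1.0], [[0, 0, -0.2], 0, 1.0], [[0, 0, 0], 0, 1.0]]'

```text
time_s: 7.83
tool_pos: [0.5883, 0.0039, 0.2815]
eef_rot: [[0.926, 0.378, -0.0], [0.378, -0.926, 0.0], [-0.0, -0.0, -1.0]]
ft_force: [-1.0, 0.3, -3.4]
width: 0.167
finger_force: 30.0
```

Request:
send_rows --moves '[[[0, 0, -0.1], 0, 1.0], [[0, 0, -0.1], 0, 1.0], [[0, 0, 0], 0, 1.0]]'

```text
time_s: 8.08
tool_pos: [0.5884, 0.0039, 0.2799]
eef_rot: [[0.926, 0.378, 0.0], [0.378, -0.926, -0.0], [0.0, 0.0, -1.0]]
ft_force: [0.1, -0.4, 0.9]
width: 0.167
finger_force: 30.0
```

Request:
send_rows --moves '[[[0, 0, -0.08], 0, 1.0], [[0, 0, -0.05], 0, 1.0], [[0, 0, 0], 0, 1.0]]'

```text
time_s: 8.33
tool_pos: [0.5887, 0.0037, 0.2795]
eef_rot: [[0.926, 0.378, 0.002], [0.378, -0.926, -0.0], [0.001, 0.001, -1.0]]
ft_force: [-2.5, -1.5, 13.2]
width: 0.165
finger_force: 30.0
```

The tank is seated on the ring. Force rose right at the predicted height, so I'll ease off and release.

Request:
send_rows --moves '[[[0, 0, 0.08], 0, 1.0], [[0, 0, 0], 0, 1.5], [[0, 0, 0], 0, 2.0], [[0, 0, 0], 0, 3.0], [[0, 0, 0], 0, 4.0], [[0, 0, 0], 0, 4.0], [[0, 0, 0], 0, 4.0]]'

```text
time_s: 8.92
tool_pos: [0.5884, 0.0039, 0.2791]
eef_rot: [[0.926, 0.378, -0.0], [0.378, -0.926, 0.0], [-0.0, -0.0, -1.0]]
ft_force: [0.1, 0.5, -0.4]
width: 0.435
finger_force: 0.0
```

Request:
send_rows --moves '[[[0, 0, 1], 0, 4], [[0, 0, 2], 0, 4], [[0, 0, 3], 0, 4], [[0, 0, 4], 0, 4], [[0, 0, 4], 0, 4], [[0, 0, 1], 0, 4], [[0, 0, 0], 0, 4]]'

```text
time_s: 9.5
tool_pos: [0.5888, 0.0039, 0.4337]
eef_rot: [[0.926, 0.378, 0.007], [0.378, -0.926, -0.001], [0.006, 0.003, -1.0]]
ft_force: [0.1, -0.1, 0.2]
width: 0.44
finger_force: 0.0
```

Run:
```python
from h import *
np.set_printoptions(precision=4,suppress=True)
s=ctrl.read_state(); print(s["tool_pos"],s["time_s"])
im=save("wrist","w5"); w=K("wrist"); import pickle; pickle.dump(w,open("w5.pkl","wb"))
print("ball",proj("wrist",(.590,.0047,.049),w),"stub top",proj("wrist",(.590,.0047,.112),w))
```

```text
[0.5888 0.0039 0.4337] 9.5
ball [319.0869 179.934 ] stub top [319.122  193.1504]
```

View pics/w5.png

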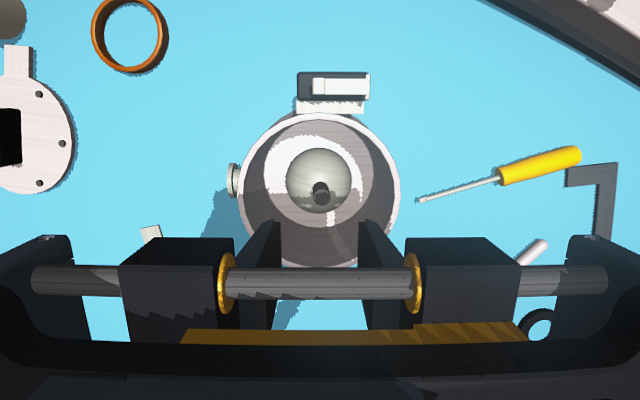

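The tank stands upright at the seat: ball at (319,180) and stub at (321,193), both matching the predicted pixels. Now to the lid.

Request:
send_rows --moves '[[[-0.5, 2, 0], 0, 4], [[-0.8, 3.3, 0], 0, 5], [[-0.8, 3.3, 0], 0, 6], [[-0.8, 3.3, 0], 0, 6], [[-0.8, 3.3, 0], 0, 6], [[-0.8, 3.3, 0], 0, 6], [[-0.8, 3.3, 0], 0, 6], [[-0.8, 3.3, 0], 0, 6], [[-0.8, 3.3, 0], 0, 6], [[-0.8, 3.3, 0], 0, 6], [[-0.6, 2.3, 0], 0, 6], [[0, 0, 0], 0, 6]]'

```text
time_s: 10.55
tool_pos: [0.5037, 0.3476, 0.4278]
eef_rot: [[0.924, 0.381, -0.002], [0.381, -0.924, 0.0], [-0.002, -0.001, -1.0]]
ft_force: [-0.0, 0.1, 0.5]
width: 0.658
finger_force: 0.0
```

Run:
```python
from h import *
np.set_printoptions(precision=4,suppress=True)
s=ctrl.read_state(); print(s["tool_pos"],s["time_s"],np.array(s["eef_rot"])[:,0])
im=save("wrist","w6"); w=K("wrist"); import pickle; pickle.dump(w,open("w6.pkl","wb"))
for t in["lid","lid_grip","lid_ear"]:
    print(t,[(np.round(d["bbox"]).tolist(),round(d["score"],2)) for d in ctrl.find_in("wrist",t)][:3])
```

```text
[0.5037 0.3476 0.4278] 10.55 [ 0.9245  0.3812 -0.002 ]
lid [([244.0, 76.0, 368.0, 236.0], 0.57)]
lid_grip [([246.0, 77.0, 368.0, 233.0], 0.95)]
lid_ear [([243.0, 79.0, 372.0, 236.0], 0.73)]
```

View pics/w6.png

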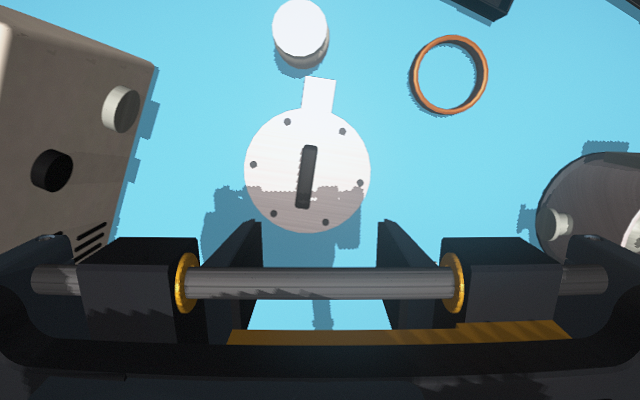

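Wrist view: the lid disc centre is at about (307,171) and the bar's top centre at (306,177), running from (310,146) to (302,208). The ear tip is at about (320,78). A white bottle stands beyond the ear at (300,30).

Run:
```python
from h import *
import pickle
from scipy.optimize import least_squares
np.set_printoptions(precision=4,suppress=True)
w=pickle.load(open("w6.pkl","rb")); im=cv2.imread("pics/w6.png").astype(int)
blue=(im[:,:,0]-im[:,:,2]>30)
pts=[]
for a in np.radians(np.r_[-50:60:4,80:100:4,120:255:4]):
    for r in range(50,80):
        u,v=307+r*np.cos(a),171+r*np.sin(a)
        if blue[int(round(v)),int(round(u))]: pts.append((u,v)); break
P=np.array([at_z("wrist",p,.012,w)[:2] for p in pts])
r=least_squares(lambda q:np.hypot(*(P-q[:2]).T)-q[2],[*P.mean(0),.07],loss="soft_l1",f_scale=.001); c=r.x; print("disc",len(P),c,np.abs(r.fun).mean())
e=at_z("wrist",(320,78),.014,w)[:2]-c[:2]; print("ear",np.hypot(*e),np.degrees(np.arctan2(e[1],e[0])))
g=im.max(2); m=(g<70); m[:130]=0;m[225:]=0;m[:,:285]=0;m[:,:][:,330:]=0
n,l,st,ce=cv2.connectedComponentsWithStats(m.astype(np.uint8)); i=1+st[1:,4].argmax(); ys,xs=np.where(l==i)
box=cv2.minAreaRect(np.c_[xs,ys].astype(np.float32)); q=cv2.boxPoints(box); print(st[i],ce[i],box)
Q=np.array([at_z("wrist",p,.050,w)[:2] for p in q]); d=[Q[1]-Q[0],Q[2]-Q[1]]; print("bar c",Q.mean(0),[ (np.hypot(*k),np.degrees(np.arctan2(k[1],k[0]))) for k in d])
print("tri bar w scene",tri([ray("wrist",ce[i],w),ray("scene",(444,198))]), "disc tri", tri([ray("wrist",(307,171),w),ray("scene",(442.5,204.5))]))
print("bottle top",at_z("wrist",(300,30),.06,w))
```

```text
disc 67 [0.5    0.3603 0.0735] 0.0004892841575941867
ear 0.10523864818180079 14.011998897357373
[296 187  15  22 201] [302.5473 199.4876] ((302.82305908203125, 196.91539001464844), (13.271717071533203, 21.458009719848633), 7.125016689300537)
bar c [0.481  0.3556] [(np.float64(0.023386136083811376), np.float64(14.51942304299502)), (np.float64(0.013921494610111086), np.float64(-74.91213711657849))]
tri bar w scene [0.4768 0.3618 0.0169] disc tri [0.5012 0.3613 0.0039]
bottle top [0.6311 0.418  0.06  ]
```

Request:
send_rows --moves '[[[-0.2, 0.7, -2], -4.1, 6], [[-0.2, 0.6, -4], -4.1, 6], [[0, 0, -4], 0, 5.5], [[0, 0, -4], 0, 5.5], [[0, 0, -3], 0, 5.5], [[0, 0, -0.8], 0, 5.5], [[0, 0, 0], 0, 5.5], [[0, 0, 0], 0, 5.5]]'

```text
time_s: 11.42
tool_pos: [0.5021, 0.3566, 0.2523]
eef_rot: [[0.97, 0.241, 0.001], [0.241, -0.97, 0.0], [0.001, -0.0, -1.0]]
ft_force: [0.5, 1.6, 1.5]
width: 0.602
finger_force: 0.0
```

Run:
```python
from h import *
import pickle
np.set_printoptions(precision=4,suppress=True)
s=ctrl.read_state(); print(s["tool_pos"],s["time_s"],np.degrees(np.arctan2(s["eef_rot"][1][0],s["eef_rot"][0][0])))
w6=pickle.load(open("w6.pkl","rb"))
print("tri bar",tri([ray("wrist",(306,177),w6),ray("scene",(444,198))]))
im=save("wrist","w7"); w=K("wrist")
print("bar ends top",[proj("wrist",(.5+k*np.cos(.248),.3603+k*np.sin(.248),.05),w) for k in(.033,0,-.033)])
```

```text
[0.5021 0.3566 0.2523] 11.4167 13.970061343043499
tri bar [0.4995 0.3607 0.0319]
bar ends top [array([312.669 , 186.4274]), array([313.1886, 244.0558]), array([313.6861, 296.5812])]
```

View pics/w7.png

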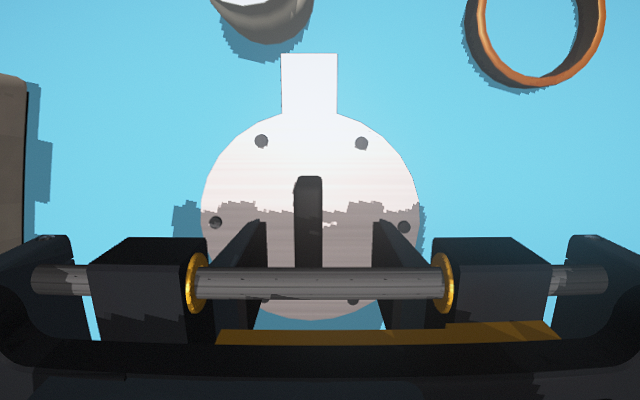

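The bar, at columns 296–322, sits about 2 mm further to +y than predicted. I'll correct for that, descend and grip.

Request:
send_rows --moves '[[[-0.2, 0.5, -1], 0, 5], [[0, 0, -1.5], 0, 4.5], [[0, 0, -1], 0, 4], [[0, 0, -0.5], 0, 4], [[0, 0, -0.2], 0, 4], [[0, 0, 0], 0, 3], [[0, 0, 0], 0, 2], [[0, 0, 0], 0, 1], [[0, 0, 0], 0, 1], [[0, 0, 0], 0, 1], [[0, 0, 0], 0, 1]]' --newtons 50

```text
time_s: 12.38
tool_pos: [0.4995, 0.362, 0.2097]
eef_rot: [[0.97, 0.242, 0.001], [0.242, -0.97, 0.0], [0.001, -0.0, -1.0]]
ft_force: [-0.8, -0.5, 5.2]
width: 0.172
finger_force: 50.0
```

Request:
send_rows --moves '[[[0, 0, 0.3], 0, 1], [[0, 0, 0.7], 0, 1], [[0, 0, 2], 0, 1], [[0, 0, 3], 0, 1], [[0, 0, 3], 0, 1], [[0, 0, 3], 0, 1], [[0, 0, 3], 0, 1], [[0, 0, 3], 0, 1], [[0, 0, 2], 0, 1], [[0, 0, 1], 0, 1], [[0, 0, 0], 0, 1], [[0, 0, 0], 0, 1]]'

```text
time_s: 13.38
tool_pos: [0.4991, 0.3617, 0.4186]
eef_rot: [[0.97, 0.242, -0.001], [0.242, -0.97, -0.0], [-0.001, 0.0, -1.0]]
ft_force: [-0.6, -0.3, -5.1]
width: 0.177
finger_force: 50.0
```

Run:
```python
from h import *
import pickle
np.set_printoptions(precision=4,suppress=True)
s=ctrl.read_state(); print(s["tool_pos"],s["time_s"],np.degrees(np.arctan2(s["eef_rot"][1][0],s["eef_rot"][0][0])))
im=save("wrist","w8"); w=K("wrist"); pickle.dump((w,s["tool_pos"]),open("w8.pkl","wb"))
```

```text
[0.4991 0.3617 0.4186] 13.3833 14.017898670525218
```

View pics/w8.png

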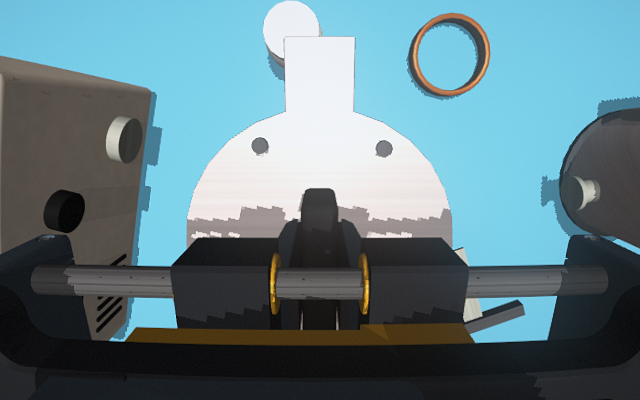

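Holding the lid, the ear edges at columns 285 and 355 and the disc edges at 187 and 453 show it square and centred in the hand. No more viewing, so I'll measure the offset and refine the chamber numerically.

Run:
```python
from h import *
import pickle
from scipy.optimize import least_squares
np.set_printoptions(precision=4,suppress=True)
w,tp=pickle.load(open("w8.pkl","rb")); tp=np.array(tp); zt=tp[2]-.2097+.014
R=np.array([[.970,.242],[-.242,.970]])
im=cv2.imread("pics/w8.png").astype(int); blue=(im[:,:,0]-im[:,:,2]>30)
for row in(60,80,100):
    x=np.where(~blue[row,270:370])[0]+270; print(row,x.min(),x.max())
    print([R@(at_z("wrist",(u,row),zt,w)[:2]-tp[:2]) for u in(x[x>283].min(),x.max())])
row=np.where(~blue[20:60,335:350].any(1))[0].min()+20; print("tip",row,R@(at_z("wrist",(320,row),zt,w)[:2]-tp[:2]))
pts=[]
for a in np.radians(np.r_[150:228:3,-48:0:3]):
    for r in range(160,110,-1):
        u,v=320+r*np.cos(a),238+r*np.sin(a)
        if v<235 and not blue[int(round(v)),int(round(u))]: pts.append((u,v)); break
P=np.array([R@(at_z("wrist",p,zt,w)[:2]-tp[:2]) for p in pts])
r=least_squares(lambda q:np.hypot(*(P-q[:2]).T)-.073,[0,0],loss="soft_l1",f_scale=.001); print("lid c in tool frame",r.x,np.abs(r.fun).mean(),len(P))
for n in("w4","w5"):
    w=pickle.load(open(n+".pkl","rb")); im=cv2.imread(f"pics/{n}.png").astype(int); blue=(im[:,:,0]-im[:,:,2]>40); pts=[]
    for a in np.radians(np.r_[-50:20:3,195:235:3]):
        for r in range(110,60,-1):
            u,v=318+r*np.cos(a),190+r*np.sin(a)
            if not blue[int(round(v)),int(round(u))]:
                if r<92: pts.append((u,v))
                break
    P=np.array([at_z("wrist",p,.125,w)[:2] for p in pts])
    r=least_squares(lambda q:np.hypot(*(P-q[:2]).T)-.071,[.59,0],loss="soft_l1",f_scale=.001); print(n,r.x,np.abs(r.fun).mean(),len(P))
    # front (far) edge of switch housing, fit line
    E=[(u,next(v for v in range(50,110) if not blue[v,u])) for u in range(302,366,3)]
    Q=np.array([at_z("wrist",p,.12,w)[:2] for p in E]); vx,vy,_,_=cv2.fitLine(Q.astype(np.float32),cv2.DIST_HUBER,0,.001,.001).ravel()
    print("switch edge yaw",(np.degrees(np.arctan2(vy,vx))+90+90)%180-90)
    m=(~blue)[150:205,222:240]; ys,xs=np.where(m);
```

```text
60 275 354
[array([0.0938, 0.0169]), array([ 0.0938, -0.0163])]
80 285 353
[array([0.0846, 0.0166]), array([ 0.0846, -0.016 ])]
100 285 353
[array([0.0753, 0.0168]), array([ 0.0753, -0.0161])]
tip 37 [ 0.1041 -0.0001]
lid c in tool frame [-0.0025  0.0003] 0.00046472876077445355 31
w4 [0.5896 0.0045] 0.0004878567928838344 35
switch edge yaw 22.31414
w5 [0.5866 0.005 ] 0.0009471985244109531 36
switch edge yaw 22.350632
```

Request:
send_rows --moves '[[[0.5, -2, 0], 0, 1], [[0.8, -3.2, 0], 1, 1], [[0.9, -3.5, 0], 1, 1], [[0.9, -3.5, 0], 1, 1], [[0.9, -3.5, 0], 1, 1], [[0.9, -3.5, 0], 1, 1], [[0.9, -3.5, 0], 1, 1], [[0.9, -3.5, 0], 1, 1], [[0.9, -3.5, 0], 1, 1], [[0.9, -3.2, 0], 0, 1], [[0.6, -2, 0], 0, 1], [[0, 0, 0], 0, 1]]'

```text
time_s: 14.43
tool_pos: [0.5911, 0.009, 0.4171]
eef_rot: [[0.928, 0.372, -0.003], [0.372, -0.928, -0.001], [-0.003, -0.0, -1.0]]
ft_force: [0.5, -1.1, -4.3]
width: 0.173
finger_force: 50.0
```

Request:
send_rows --moves '[[[0, -0.7, -1], 0, 1], [[0, 0, -1.5], 0, 1], [[0, 0, -1], 0, 1], [[0, 0, 0], 0, 1], [[0, 0, 0], 0, 1], [[0, 0, 0], 0, 1]]'

```text
time_s: 14.93
tool_pos: [0.5904, 0.0064, 0.3843]
eef_rot: [[0.927, 0.376, -0.0], [0.376, -0.927, 0.0], [-0.0, -0.0, -1.0]]
ft_force: [-1.0, 0.4, -3.9]
width: 0.176
finger_force: 50.0
```

Request:
send_rows --moves '[[[0.1, -0.1, -0.8], 0, 1], [[0, 0, -1.2], 0, 1], [[0, 0, -1.2], 0, 1], [[0, 0, -0.8], 0, 1], [[0, 0, -0.4], 0, 1], [[0, 0, -0.3], 0, 1], [[0, 0, -0.2], 0, 1], [[0, 0, 0], 0, 1]]'

```text
time_s: 15.6
tool_pos: [0.5915, 0.0049, 0.3353]
eef_rot: [[0.927, 0.375, 0.0], [0.375, -0.927, 0.0], [0.0, 0.0, -1.0]]
ft_force: [-0.4, -0.1, -4.2]
width: 0.174
finger_force: 50.0
```

Request:
send_rows --moves '[[[0, 0, -0.2], 0, 1], [[0, 0, -0.2], 0, 1], [[0, 0, 0], 0, 1]]'

```text
time_s: 15.85
tool_pos: [0.5914, 0.0049, 0.3311]
eef_rot: [[0.927, 0.375, 0.0], [0.375, -0.927, -0.0], [0.0, 0.0, -1.0]]
ft_force: [-0.1, 1.3, -3.3]
width: 0.168
finger_force: 50.0
```

Request:
send_rows --moves '[[[0, 0, -0.1], 0, 1], [[0, 0, -0.1], 0, 1], [[0, 0, 0], 0, 1]]'

```text
time_s: 16.1
tool_pos: [0.5914, 0.0049, 0.3291]
eef_rot: [[0.927, 0.375, 0.0], [0.375, -0.927, -0.0], [0.0, 0.0, -1.0]]
ft_force: [0.3, -0.7, -3.9]
width: 0.169
finger_force: 50.0
```

Request:
send_rows --moves '[[[0, 0, -0.07], 0, 1], [[0, 0, 0], 0, 1]]'

```text
time_s: 16.27
tool_pos: [0.5914, 0.0049, 0.3287]
eef_rot: [[0.927, 0.375, 0.0], [0.375, -0.927, -0.0], [0.0, 0.0, -1.0]]
ft_force: [-1.5, 1.1, 0.3]
width: 0.172
finger_force: 50.0
```

Seated at the predicted height, and the force has changed sign. I'll press slightly, then release.

Request:
send_rows --moves '[[[0, 0, -0.03], 0, 1], [[0, 0, 0], 0, 1.5], [[0, 0, 0], 0, 2.0], [[0, 0, 0], 0, 3], [[0, 0, 0], 0, 4], [[0, 0, 0], 0, 5], [[0, 0, 0], 0, 5]]'

```text
time_s: 16.85
tool_pos: [0.5914, 0.0049, 0.3282]
eef_rot: [[0.927, 0.375, 0.0], [0.375, -0.927, -0.0], [0.0, 0.0, -1.0]]
ft_force: [-0.7, 0.0, -0.4]
width: 0.481
finger_force: 0.0
```

Request:
send_rows --moves '[[[0, 0, 1], 0, 5], [[0, 0, 2], 0, 5], [[0, 0, 3], 0, 5], [[0, 0, 3], 0, 5], [[0, 0, 3], 0, 5], [[0, 0, 1], 0, 5], [[0, 0, 0], 0, 5], [[0, 0, 0], 0, 5], [[0, 0, 0], 0, 5]]'

```text
time_s: 17.6
tool_pos: [0.591, 0.0049, 0.4572]
eef_rot: [[0.927, 0.375, -0.002], [0.375, -0.927, 0.0], [-0.001, -0.001, -1.0]]
ft_force: [-1.2, 0.1, -0.9]
width: 0.549
finger_force: 0.0
```

Run:
```python
from h import *
from scipy.optimize import least_squares
np.set_printoptions(precision=4,suppress=True)
s=ctrl.read_state(); print(s["tool_pos"],s["time_s"],s["width"])
im=save("wrist","w9").astype(int); w=K("wrist"); blue=(im[:,:,2]-im[:,:,0]>30)
print("lid",ctrl.find_in("wrist","lid")[:1],"ear",ctrl.find_in("wrist","lid_ear")[:1])
c0=proj("wrist",(.5897,.0045,.139),w); tip=proj("wrist",(.5897+.106*.927,.0045+.106*.375,.139),w); print("predicted c",c0,"tip",tip)
pts=[]
for a in np.radians(np.r_[190:240:3,-60:-10:3]):
    for r in range(150,60,-1):
        u,v=c0[0]+r*np.cos(a),c0[1]+r*np.sin(a)
        if 0<=v<235 and not blue[int(round(v)),int(round(u))]: pts.append((u,v)); break
P=np.array([at_z("wrist",p,.135,w)[:2] for p in pts])
r=least_squares(lambda q:np.hypot(*(P-q[:2]).T)-.073,[.59,0],loss="soft_l1",f_scale=.001); print("lid c",r.x,np.median(np.abs(r.fun)),len(P))
g=im.sum(2)
for row in np.linspace(tip[1]-10,tip[1]+25,8).astype(int):
    if row>=0: print(row,''.join('#' if g[row,u]>600 else('b' if blue[row,u] else '.') for u in range(int(tip[0])-40,int(tip[0])+60,2)))
```

```text
[0.591  0.0049 0.4572] 17.6 0.5493681293597685
lid [{'bbox': [238.4, 67.3, 400.2, 267.4], 'score': 0.86}] ear [{'bbox': [239.1, 67.2, 401.4, 268.2], 'score': 0.65}]
predicted c [320.0864 195.1894] tip [320.1287  68.3322]
lid c [0.5895 0.0057] 0.0005225887392795656 34
58 bbbbbbbbbbbbbbbbbbbbbbbbbbbbbbbbbbbbbbbbbbbbbbbbbb
63 bbbbbbbbbbbbbbbbbbbbbbbbbbbbbbbbbbbbbbbbbbbbbbbbbb
68 bbbbbbbbbb#####################bbbbbbbbbbbbbbbbbbb
73 bbbbbbbbbb##########################bbbbbb#bbbbbbb
78 bbbbbbbbbb####################............##bbbbbb
83 bbbbbbbbbb#################################.bbbbbb
88 bbbbbbbbbb##################################bbbbbb
93 bbbbbbbbbb.################################.bbbbbb
```

Lid centre is within about 1.5 mm of the chamber centre, the ear tip is at the predicted pixel, and the bounding box matches a seated lid. Handing in.

```bash
python3 -c "
from plant import ctrl
print(ctrl.hand_in())"
```

```text
the job is handed in; nothing more can be done
None
```

The tank stands upright in the chamber ring and the lid is seated with its ear over the switch roller; the job was handed in at about 18 s with both let go, but hand-in returned no verdict and I had no direct reading of the switch lever.

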